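# Zero and set the depth dial of an embossing press

## Robot

A 7-joint arm with a two-finger parallel gripper is mounted at the origin on the work surface. World frame = base frame: x ahead of the robot, y to its left, z up, the work surface at z = 0. Lengths are in m, angles in rad, forces in N, time in s.
With the tool pointing down it reaches from about 0.4 to 0.85 m from the base axis. Payload 4.5 kg.
Tool frame: the origin (TCP) lies midway between the tips of the shut fingers; the grasp point (between the pads) lies 19 mm behind it; z points along the fingers, y is the direction in which the jaws open and shut (so a half turn about z gives the same grasp; the last joint's range is limited). The gripper opens to 88 mm and grips with 3 to 60 N. Pads are 18 mm wide; open, the fingers measure 123 mm over their backs; the gripper's body (75 mm by 187 mm) begins 45 mm behind the grasp point.
Start: joints at [1.225, 0.689, -0.195, 1.565, 0.157, 0.902, -0.215], TCP at [0.232, -0.58, 0.239] pointing down, gripper open.
Joint ranges: [-3.01, 3.01], [-0.46, 2.08], [-1.47, 1.51], [0.13, 2.56], [-1, 4.14], [0.04, 2.09], [-2.66, 2.66]. Speed limits (rad/s): [2.57, 2.57, 3.14, 3.14, 3.14, 3.14, 3.14].

## Interface

Orientations are given as a unit quaternion [x, y, z, w].
In Python, from plant import r gives the robot as it stands. The module is installed in compiled form; this text tells all that it offers.
- The arm moves only by the shell command python3 -m jog 'ROWS' [FORCE]. ROWS is JSON, a list of rows, each an object with "translation": the shift along the tool's x, y, z in units of 40 mm (1.0 is 40 mm), a list of three; "twist": the turn about the tool's z in units of 6 degrees (1.0 is 6 degrees); "claw": the opening in per cent of the stroke, from 0 (shut) to 100 (fully open). A call has 1 to 20 rows; each row shifts and turns the commanded pose from where the row before left it, along the tool's axes as they then stand; what a row does not reach is not made up. A row lasts 1/12 s, in which the tool goes at most 41.7 mm and 7.16 degrees, less where a joint would pass 70% of its speed; a pose out of reach is approached as far as the arm can. A call is refused whole if a number of a shift passes 1 or a number of a turn 1, either way. A call with a gripper value outside its range is refused whole. The fingers move at their own pace and stop on an object; FORCE is the grip in N (left out, the last holds). Time passes only in rows, so rows that do not move let the fingers close. It gives the time, the measured TCP pose, the force and the opening at its end, in the units of the state.
- r.get_state(): the state, without advancing time (a new reading comes with each control period).
- r.snapshot(name): name is "side" or "top" or "wrist"; returns a dict with "img" (480x640x3 uint8, red, green, blue), "fx", "fy", "cx", "cy" (pixels), "dist_coeffs" ([k1, k2, p1, p2, k3] as OpenCV has them; the pictures are not rectified), "origin" and "rotation" of the camera in the world; the wrist camera has in their place "T_tool_cam" (4x4, takes a point from camera to tool coordinates, whose origin is the TCP and whose axes are the flange's). Camera axes: x right, y up, looking along -z (the intrinsics and any distortion apply to the point x, -y, -z); pixel columns grow to the right and rows downward; lengths in m; the calibration is good to about 2 mm. A picture is of the moment at which its call begins: read the wrist's pose just before it. There is no depth.
- r.finish_job(): hands the job in, once; it reports no verdict.
Trained networks look in the newest picture that a camera, given by its name, has taken for a name from the list of things; names that differ only in an ending like _2 or _b are one class to them, and where a whole thing is asked for, a point or a joint stands for the part that bears it (a point fixed in the world has none). Each returns a list of dicts, best first, with "confidence" (0 to 1); they miss things now and then, are a little off and sometimes report something else, mostly with a low value. They report only what shows in the picture. A call takes as long as a camera call.
- r.spot_in(label, camera): "rect" ([left, top, right, bottom] in pixels, round what is visible of it).
- r.spot_point(label, camera): "location" ([row, column] in pixels: a listed point, or the origin of a listed thing).
The state is a dict: "clock": time; "q": joint angles; "qd": joint speeds; "joint_torque": joint torques, N m; "tool_pos": TCP position; "eef_rot": TCP orientation; "contact_force": force on the tool from outside, world axes, zero at the start; "moment": the same for the moment, N m; "opening": opening from 0.0 (shut) to 1.0 (fully open).
Only numpy, scipy, OpenCV 4.12 (cv2) and the standard library are available. Lean on these libraries where they do the work, as an engineer would, in place of code of your own. Each camera call takes 0.05 s, during which the arm holds its last target. There are 200 camera calls.

## Task

Set the punch depth on the green embossing press: turn the black depth dial anticlockwise (seen from above) until you feel it come up against its hidden zero stop, without forcing the stop, then turn it clockwise exactly five clicks and leave it resting in that fifth notch. Then throw the red lock lever all the way over to the other side to lock the setting. Leave everything else on the bench where it is.

Things in the scene. Friction and masses are not known exactly. Their poses are not given: they have to be found in the camera images.
- press: green bench press, fixed, turned differently each time. Origin: centre of the underside of its 260 x 160 x 22 mm base; x points to its column (front, -x, faces the robot), y to its left. Head 200 x 100 mm (x -75 to 125), top 165 mm up, with the dial at x -30, y 0. A wing of the base carries the lock lever at x -30, y +155
- dial: black depth dial on the press head, turning about a vertical axis. Origin on the axis, 165 mm above the bench. Skirt of radius 36 mm from 17 to 25 mm above the origin; on it a grip bar 56 mm long (along the dial's x), 12 mm thick (along y), 25 to 57 mm above the origin. A white line on it points to the dial's -x. Clockwise seen from above sets deeper; at least nine clicks are free past zero
- dial_grip (a point): where to pinch the dial's bar across its 12 mm: on the axis, 47 mm above the dial's origin (212 mm above the bench). A spring ball gives notches every 20 degrees: leaving one takes about 0.12 N m, falling to nothing half way, then it pulls as much into the next (one click). Let go, the dial settles into the nearest notch. It starts in one of the first four notches past zero
- collar (a point): centre of the top of the fixed aluminium collar (radius 42 mm) under the dial. In it hides the sprung zero stop, in another direction each time. It meets the dial 0.08 rad anticlockwise of the zero notch with 0.2 N m, plus 2 N m per rad beyond; 0.27 rad past first touch (0.7 N m) is forcing it. Let go there, the dial goes back to the zero notch: not a click, the five count from it
- punch_tip (a point): tip of the brass punch (10 mm thick) on the steel spindle under the press head, on the dial's axis. Each click of the dial clockwise lowers it 0.5 mm
- lock (a joint): red lock lever on the base's left wing; 0 = leaning to the press's front (-x), unlocked; 1.0 rad = all the way over towards +x, locked. It starts between 0 and 0.2 and stays where it is left (about 1 N at the ball moves it)
- lock_tip (a point): centre of the red ball (26 mm across) on the lock lever. The lever, a 10 mm bar, turns about a level axis along the press's y, at x -30, y +155 and 44 mm above the press's origin; the ball's centre is 80 mm from that axis. Its housing is 70 x 50 mm, 22 to 47 mm high
- coupon: copper coupon 60 x 60 x 4 mm lying on the anvil under the punch; leave alone. Origin at the centre of its underside
- hammer: chasing hammer with wooden handle and red head, lying on the bench; leave alone
- chaser0: steel chasing punch, 120 mm long, 12 mm thick, lying on the bench; leave alone
- chaser1: second steel chasing punch, like the first; leave alone
- copper_bowl: small copper bowl, 120 mm across, 50 mm high; leave alone
- polish: yellow jar of polish with black cap, 64 mm across, 90 mm high; leave alone
- brass_ring: brass ring, 90 mm across, 12 mm high, lying on the bench; leave alone

How it is judged:
By the outcome, as a careful person would: the job done as asked, in the order asked, and still so for the second after the job is handed in, with the robot touching nothing.
It also fails if it takes over 70 s, if anything falls off the work surface, if the arm or the gripper's body presses on something with over 40 N, if the wrist force passes 120 N, or if a joint passes its speed limit or range.

## Working session

There is one attempt and no reset: what is moved stays moved. The work goes in short steps, Python scripts to look and compute and a shell command to move; the robot and the scene stay as the last step left them, time stands still between calls to the robot, and variables do not carry over. Pictures are saved under pics/ and viewed, about 8 in all and at most 12, crops included, and the job is handed in when it is done.

```bash
mkdir -p pics; cat > h.py <<'E'
import numpy as np,cv2
from scipy.spatial.transform import Rotation as R
from plant import r
def ray(s,rc,st=None):
    K=np.array([[s['fx'],0,s['cx']],[0,s['fy'],s['cy']],[0,0,1.]])
    p=cv2.undistortPoints(np.array([[[rc[1],rc[0]]]],float),K,np.array(s['dist_coeffs'],float))[0,0]
    d=np.array([p[0],-p[1],-1.])
    if 'origin' in s: o=np.array(s['origin']);M=np.array(s['rotation'])
    else:
        T=np.array(s['T_tool_cam']);W=R.from_quat(st['eef_rot']).as_matrix()
        o=W@T[:3,3]+np.array(st['tool_pos']);M=W@T[:3,:3]
    if M.shape!=(3,3): M=R.from_quat(M).as_matrix()
    return o,M@d
def atz(s,rc,z,st=None):
    o,d=ray(s,rc,st); return o+d*(z-o[2])/d[2]
def tri(A):
    M=np.zeros((3,3));b=np.zeros(3)
    for o,d in A:
        d=d/np.linalg.norm(d);P=np.eye(3)-np.outer(d,d);M+=P;b+=P@o
    return np.linalg.solve(M,b)
def snap(c,name=None):
    st=r.get_state();s=r.snapshot(c)
    if name: cv2.imwrite('pics/'+name+'.png',cv2.cvtColor(s['img'],cv2.COLOR_RGB2BGR))
    return s,st
E
python3 - <<'E'
from h import *
np.set_printoptions(precision=4,suppress=True)
Z={'press':0,'dial':.165,'dial_grip':.212,'collar':.182,'lock_tip':.12,'punch_tip':.1}
ray_={}
st=r.get_state();print(st)
for c in('top','side'):
    s,_=snap(c,c+'0');print(c,s['origin'],s['fx'])
    for l in Z:
        for d in r.spot_point(l,c)[:2]:
            print(c,l,round(d['confidence'],2),np.round(d['location'],1),atz(s,d['location'],Z[l]))
            ray_.setdefault(l,{}).setdefault(c,ray(s,d['location']))
for l,v in ray_.items():
    if len(v)==2: print('tri',l,tri(v.values()))
a=cv2.imread('pics/top0.png');b=cv2.imread('pics/side0.png')
E
```

```text
{'clock': 0.0, 'q': array([ 1.2248,  0.69  , -0.1945,  1.5664,  0.1573,  0.9025, -0.2151]), 'qd': array([ 0.0016, -0.0006,  0.0013, -0.0002, -0.0017,  0.0009, -0.0014]), 'joint_torque': array([ -0.0003, -52.7572,  -1.2667, -15.3431,  -0.0526,   0.0064,
         0.0002]), 'tool_pos': array([ 0.2314, -0.5799,  0.2379]), 'eef_rot': array([ 0.982 ,  0.1888, -0.0003, -0.0009]), 'contact_force': array([ 0.5794,  0.7472, -0.307 ]), 'moment': array([ 0.0061,  0.0443, -0.0477]), 'opening': 1.0011667119479157}
top [0.4437 0.1261 1.3837] 514.8204476978175
top press 0.82 [234.3 397.1] [ 0.532  -0.0962  0.    ]
top dial 0.68 [283.6 220.1] [0.4055 0.3493 0.165 ]
top dial 0.62 [241.4 408.4] [ 0.5045 -0.0963  0.165 ]
top dial_grip 0.62 [239.9 412.3] [ 0.5056 -0.0967  0.212 ]
top dial_grip 0.15 [287.2 218.4] [0.3989 0.3444 0.212 ]
top collar 0.87 [240.3 407. ] [ 0.5062 -0.09    0.182 ]
top collar 0.29 [243.7 155.9] [0.4992 0.4967 0.182 ]
top lock_tip 0.41 [248.2 341.4] [0.4903 0.0604 0.12  ]
top punch_tip 0.37 [240.  412.6] [ 0.5113 -0.1188  0.1   ]
side [ 0.3715 -0.8275  1.0101] 475.39742819033086
side press 0.65 [329.5 346.5] [ 0.5375 -0.0947  0.    ]
side dial 0.69 [287.4 335.9] [ 0.5104 -0.0909  0.165 ]
side dial 0.39 [324.5 336.4] [ 0.4913 -0.1972  0.165 ]
side dial_grip 0.62 [275.3 333.8] [ 0.5048 -0.0948  0.212 ]
side collar 0.83 [285.8 334. ] [ 0.5042 -0.1     0.182 ]
side lock_tip 0.63 [258.4 316.4] [0.4861 0.0582 0.12  ]
side lock_tip 0.55 [433.4 283.5] [ 0.3505 -0.3962  0.12  ]
tri press [ 0.5344 -0.0961  0.0022]
tri dial [ 0.4946  0.4162 -0.3736]
tri dial_grip [ 0.505  -0.0963  0.2137]
tri collar [ 0.5062 -0.0916  0.1724]
tri lock_tip [0.4884 0.0605 0.1176]
```

```bash
python3 - <<'E'
import cv2,numpy as np
a=cv2.imread('pics/top0.png');b=cv2.imread('pics/side0.png')
c=cv2.resize(a[170:310,300:500],None,fx=4,fy=4,interpolation=cv2.INTER_CUBIC)
cv2.imwrite('pics/topc.png',c)
E
```

```text
(no output)
```

View pics/topc.png

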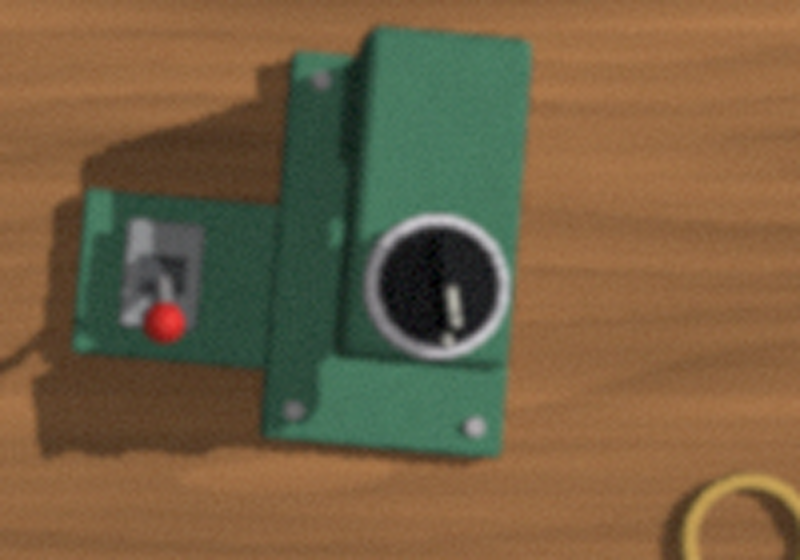

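View pics/side0.png

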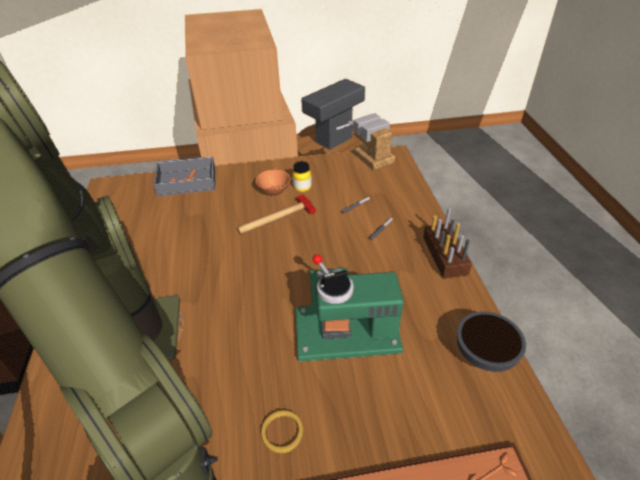

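The top view shows the dial near (409,241) with its white line pointing almost straight down, so the bar's yaw is about +10° in the world. The press yaw is about -4°, and the lever leans towards the robot. The side view agrees. Next I move above the dial.

```bash
python3 -m jog '[{"translation":[0,0,-1],"twist":0,"claw":100},{"translation":[0,0,-1],"twist":0,"claw":100},{"translation":[0.64,-0.51,0],"twist":0,"claw":100},{"translation":[0.64,-0.51,0],"twist":0,"claw":100},{"translation":[0.64,-0.51,0],"twist":0,"claw":100},{"translation":[0.64,-0.51,0],"twist":0,"claw":100},{"translation":[0.64,-0.51,0],"twist":0,"claw":100},{"translation":[0.64,-0.51,0],"twist":0,"claw":100},{"translation":[0.64,-0.51,0],"twist":0,"claw":100},{"translation":[0.64,-0.51,0],"twist":0,"claw":100},{"translation":[0.64,-0.51,0],"twist":0,"claw":100},{"translation":[0.64,-0.51,0],"twist":0,"claw":100},{"translation":[0.64,-0.51,0],"twist":0,"claw":100},{"translation":[0.64,-0.51,0],"twist":0,"claw":100},{"translation":[0.64,-0.51,0],"twist":0,"claw":100},{"translation":[0.64,-0.51,0],"twist":0,"claw":100},{"translation":[0.64,-0.51,0],"twist":0,"claw":100},{"translation":[0.64,-0.51,0],"twist":0,"claw":100},{"translation":[0.64,-0.51,0],"twist":0,"claw":100},{"translation":[0,0,0],"twist":0,"claw":100}]' 20
python3 - <<'E'
from h import *
np.set_printoptions(precision=4,suppress=True)
s,st=snap('wrist','w0');print(st['tool_pos'],st['eef_rot'],st['q'],st['contact_force'],st['moment'])
W=R.from_quat(st['eef_rot']).as_matrix();print(W);print(np.degrees(np.arctan2(W[1,0],W[0,0])))
Z={'dial':.165,'dial_grip':.212,'collar':.182,'lock_tip':.12}
for l in Z:
    for d in r.spot_point(l,'wrist')[:2]:
        print(l,round(d['confidence'],2),np.round(d['location'],1),atz(s,d['location'],Z[l],st))
E
```

```text
clock: 2.37
tool_pos: [0.5108, -0.0891, 0.3192]
eef_rot: [0.981, 0.194, 0.002, -0.002]
contact_force: [0.8, 1.1, 0.7]
opening: 1.0
[ 0.5108 -0.0891  0.3192] [ 0.981   0.1941  0.0024 -0.0021] [ 0.2615  0.4532 -0.2672  1.7737  0.1384  0.9295 -1.2426] [0.7581 1.1341 0.6745] [ 0.0197 -0.0749 -0.0392]
[[ 0.9247  0.3808  0.0039]
 [ 0.3808 -0.9247  0.005 ]
 [ 0.0056 -0.0031 -1.    ]]
22.381686126530386
dial 0.74 [232.5 320.4] [ 0.5065 -0.0925  0.165 ]
dial 0.4 [241.8 322.7] [ 0.5007 -0.0967  0.165 ]
dial_grip 0.7 [252.8 325.5] [ 0.5066 -0.0955  0.212 ]
collar 0.86 [241.4 321.4] [ 0.5048 -0.0938  0.182 ]
lock_tip 0.81 [168.2 136.4] [0.4889 0.0614 0.12  ]
```

View pics/w0.png

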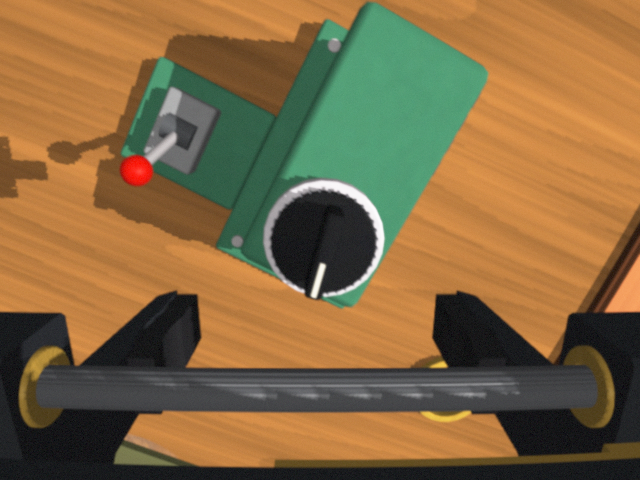

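The wrist view shows the white line on the bar from (322,264) to (314,297), the bar's far end near (333,208), the red ball at (137,170) and the head edges running (370,3)→(265,215). I compute the angles and the offset to the bar.

```bash
python3 - <<'E'
from h import *
np.set_printoptions(precision=4,suppress=True)
s,st=snap('wrist')
im=s['img'].astype(int)
m=(im.min(2)>170);m[:,:290]=0;m[:,345:]=0;m[:255]=0;m[302:]=0
n,lab,stt,c=cv2.connectedComponentsWithStats(m.astype(np.uint8))
print(stt,c)
k=1+np.argmax(stt[1:,4]);rr,cc=np.where(lab==k)
P=np.array([atz(s,(a,b),.222,st)[:2] for a,b in zip(rr,cc)])
mu=P.mean(0);u=np.linalg.svd(P-mu)[2][0];u*=np.sign(u[0])
print('line mid',mu,'yaw',np.degrees(np.arctan2(u[1],u[0])),'ext',np.ptp((P-mu)@u))
a,b=atz(s,(75,486),.165,st),atz(s,(290,358),.165,st)
print('right edge yaw',np.degrees(np.arctan2(*(a-b)[1::-1])))
g=np.array([.5062,-.0955,0]);W=R.from_quat(st['eef_rot']).as_matrix();print('shift',(W.T@(g-np.r_[st['tool_pos'][:2],0]))/.04)
E
```

```text
[[     0      0    640    480 306908]
 [   299    255     12     30    161]
 [   311    271     34     14    129]
 [   290    279      1      2      2]] [[319.5041 239.4674]
 [304.2795 269.2547]
 [329.1008 279.4186]
 [290.     279.5   ]]
line mid [ 0.4905 -0.0962] yaw 6.812837559799955 ext 0.019544000369554622
right edge yaw -6.4752520821827755
shift [ 0.0176 -0.076  -0.0001]
```

```bash
python3 - <<'E'
from h import *
np.set_printoptions(precision=4,suppress=True)
s,st=snap('wrist','w1');print(st['tool_pos'],st['eef_rot'])
im=s['img'].astype(int)
for l,z in(('dial_grip',.212),('collar',.182)):
    for d in r.spot_point(l,'wrist')[:1]: print(l,d['location'],atz(s,d['location'],z,st))
m=(im.min(2)>150);m[:,:290]=0;m[:,335:]=0;m[:225]=0;m[302:]=0
n,lab,stt,c=cv2.connectedComponentsWithStats(m.astype(np.uint8))
for k in range(1,n):
    if stt[k,4]<60: continue
    rr,cc=np.where(lab==k);P=np.array([atz(s,(a,b),.222,st)[:2] for a,b in zip(rr,cc)])
    mu=P.mean(0);u=np.linalg.svd(P-mu)[2][0];u*=np.sign(u[0])
    print(stt[k],'mid',mu,'yaw',np.degrees(np.arctan2(u[1],u[0])),'ext',np.ptp((P-mu)@u))
cv2.imwrite('pics/w1c.png',cv2.resize(cv2.cvtColor(s['img'],cv2.COLOR_RGB2BGR)[140:320,200:440],None,fx=3,fy=3))
E
```

```text
[ 0.5067 -0.0987  0.3187] [ 0.9823  0.1875 -0.0003  0.0004]
dial_grip [240.6, 311.0] [ 0.506  -0.0944  0.212 ]
collar [228.8, 310.2] [ 0.5056 -0.0936  0.182 ]
[298 250  14  35 200] mid [ 0.492  -0.0959] yaw 7.109280606627016 ext 0.02239522913511767
[310 277  25   9  98] mid [ 0.4875 -0.1096] yaw -55.78850302022945 ext 0.015129154759771887
```

View pics/w1c.png

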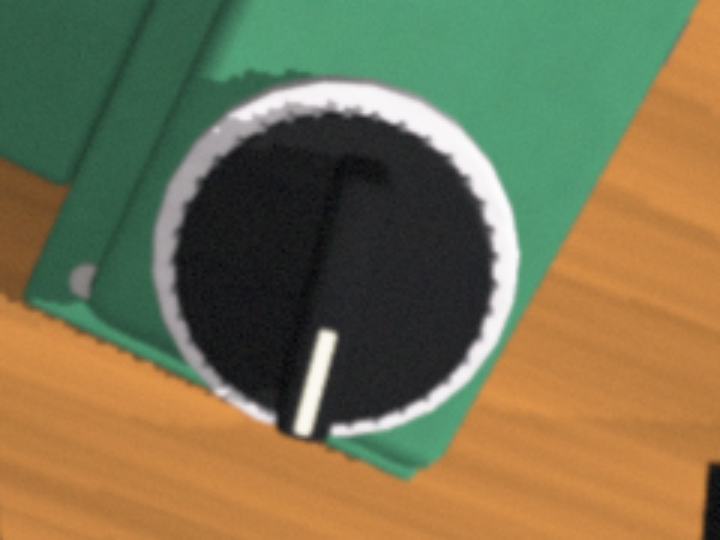

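The crop shows the whole line; its fit gives a dial yaw of 7.1°. With the tool at 21.6°, I need a twist of +2.4 units and a shift of about -4 mm along tool y, then a partial descent.

```bash
python3 -m jog '[{"translation":[0.02,-0.1,0],"twist":0.8,"claw":100},{"translation":[0,0,0],"twist":0.8,"claw":100},{"translation":[0,0,0.4],"twist":0.8,"claw":100},{"translation":[0,0,0.5],"twist":0,"claw":100},{"translation":[0,0,0.5],"twist":0,"claw":100},{"translation":[0,0,0.4],"twist":0,"claw":70},{"translation":[0,0,0],"twist":0,"claw":55},{"translation":[0,0,0],"twist":0,"claw":55}]' 20
python3 - <<'E'
from h import *
np.set_printoptions(precision=4,suppress=True)
st=r.get_state();W=R.from_quat(st['eef_rot']).as_matrix();print(st['tool_pos'],'yaw',np.degrees(np.arctan2(W[1,0],W[0,0])),st['q'],st['moment'],st['opening'])
g=np.array([.506,-.0945,.197]);print('shift',W.T@(g-st['tool_pos'])/.04)
E
```

```text
clock: 3.48
tool_pos: [0.5062, -0.0934, 0.2465]
eef_rot: [0.998, 0.064, -0.001, -0.0]
contact_force: [0.3, -0.1, -0.5]
opening: 0.794
[ 0.5062 -0.0934  0.2465] yaw 7.321572800145812 [ 0.2055  0.5358 -0.1765  1.8847  0.1342  0.7339 -1.4897] [ 0.001  -0.0126  0.0238] 0.7943918181557654
shift [-0.0058  0.0275  1.2369]
```

```bash
python3 -m jog '[{"translation":[0,0.02,0.4],"twist":0,"claw":55},{"translation":[0,0,0.4],"twist":0,"claw":55},{"translation":[0,0,0.4],"twist":0,"claw":55},{"translation":[0,0,0],"twist":0,"claw":0},{"translation":[0,0,0],"twist":0,"claw":0},{"translation":[0,0,0],"twist":0,"claw":0},{"translation":[0,0,0],"twist":0,"claw":0},{"translation":[0,0,0],"twist":0,"claw":0},{"translation":[0,0,0],"twist":0,"claw":0}]' 40
cat > s.py <<'E'
from h import *
np.set_printoptions(precision=4,suppress=True)
a=[]
st=r.get_state();W=R.from_quat(st['eef_rot']).as_matrix();print(st['tool_pos'],'yaw',np.degrees(np.arctan2(W[1,0],W[0,0])),'q7',st['q'][6],'M',st['moment'],'F',st['contact_force'],st['opening'],st['clock'])
E
python3 s.py
```

```text
clock: 4.23
tool_pos: [0.5076, -0.0953, 0.1998]
eef_rot: [0.998, 0.064, 0.001, 0.001]
contact_force: [0.8, -3.3, 3.6]
opening: 0.132
[ 0.5076 -0.0953  0.1998] yaw 7.320896541691851 q7 -1.5109194415935656 M [-0.0097  0.0466 -0.0224] F [ 0.7994 -3.251   3.5553] 0.13150428344754153 4.2333
```

```bash
J='python3 -m jog'; for i in 1 2; do :; done
python3 -m jog '[{"translation":[0,0,0],"twist":-0.5,"claw":0},{"translation":[0,0,0],"twist":-0.5,"claw":0},{"translation":[0,0,0],"twist":0,"claw":0},{"translation":[0,0,0],"twist":0,"claw":0}]' >/dev/null; python3 s.py
```

```text
[ 0.5075 -0.0949  0.1997] yaw 13.223179475838409 q7 -1.4377582887318923 M [-0.5303  0.0676 -0.0133] F [-0.4338 -2.8799  5.4863] 0.1326958140352008 4.5667
```

```bash

python3 -m jog '[{"translation":[0,0,0],"twist":-0.5,"claw":0},{"translation":[0,0,0],"twist":-0.5,"claw":0},{"translation":[0,0,0],"twist":0,"claw":0},{"translation":[0,0,0],"twist":0,"claw":0}]' >/dev/null; python3 s.py
python3 -m jog '[{"translation":[0,0,0],"twist":-0.4,"claw":0},{"translation":[0,0,0],"twist":-0.4,"claw":0},{"translation":[0,0,0],"twist":0,"claw":0},{"translation":[0,0,0],"twist":0,"claw":0}]' >/dev/null; python3 s.py
```

```text
[ 0.5074 -0.0946  0.1997] yaw 19.251474566805246 q7 -1.3630628780707432 M [-0.4588  0.0352  0.0463] F [-0.2855 -1.2433  5.9301] 0.13763506309838583 4.9
[ 0.5073 -0.0944  0.1997] yaw 24.073501686027534 q7 -1.3030522937513933 M [-0.3994  0.1599  0.1144] F [-0.3503 -1.7168  6.2472] 0.13357910773749168 5.2333
```

```bash

python3 -m jog '[{"translation":[0,0,0],"twist":-0.5,"claw":0},{"translation":[0,0,0],"twist":0,"claw":0},{"translation":[0,0,0],"twist":0,"claw":0}]' >/dev/null; python3 s.py
python3 -m jog '[{"translation":[0,0,0],"twist":-0.4,"claw":0},{"translation":[0,0,0],"twist":-0.4,"claw":0},{"translation":[0,0,0],"twist":0,"claw":0},{"translation":[0,0,0],"twist":0,"claw":0}]' >/dev/null; python3 s.py
```

```text
[ 0.5073 -0.0943  0.1997] yaw 27.053484851876373 q7 -1.2656691924438315 M [-0.3069  0.1566  0.0224] F [-1.379  -1.8748  6.5918] 0.1311224187593509 5.4833
[ 0.5072 -0.0942  0.1997] yaw 31.79492467199258 q7 -1.2058443456379833 M [-0.1924  0.1876 -0.2225] F [-0.9193 -0.5513  6.9597] 0.1319527571877095 5.8167
```

```bash

python3 -m jog '[{"translation":[0,0,0],"twist":-0.4,"claw":0},{"translation":[0,0,0],"twist":0,"claw":0},{"translation":[0,0,0],"twist":0,"claw":0}]' >/dev/null; python3 s.py; python3 s.py
```

```text
[ 0.5071 -0.0941  0.1997] yaw 34.18814275338416 q7 -1.1756696285702597 M [-0.087   0.2253 -0.3088] F [-1.406  -0.4964  6.557 ] 0.13205178265917783 6.0667
[ 0.5071 -0.0941  0.1997] yaw 34.18814275338416 q7 -1.1756696285702597 M [-0.087   0.2253 -0.3088] F [-1.406  -0.4964  6.557 ] 0.13205178265917783 6.0667
```

The moment keeps rising past 27° (-0.22, then -0.31 N m), so this is the stop. The zero notch is at yaw ≈27.2° and the target is ≈-73°. I go clockwise three clicks first and check the joint 7 range.

```bash

python3 -m jog '[{"translation":[0,0,0],"twist":0.58,"claw":0},{"translation":[0,0,0],"twist":0.58,"claw":0},{"translation":[0,0,0],"twist":0,"claw":0},{"translation":[0,0,0],"twist":0,"claw":0}]' >/dev/null; python3 s.py
python3 -m jog '[{"translation":[0,0,0],"twist":0.67,"claw":0},{"translation":[0,0,0],"twist":0.67,"claw":0},{"translation":[0,0,0],"twist":0.67,"claw":0},{"translation":[0,0,0],"twist":0.67,"claw":0},{"translation":[0,0,0],"twist":0.67,"claw":0},{"translation":[0,0,0],"twist":0.67,"claw":0},{"translation":[0,0,0],"twist":0.67,"claw":0},{"translation":[0,0,0],"twist":0.67,"claw":0},{"translation":[0,0,0],"twist":0.67,"claw":0},{"translation":[0,0,0],"twist":0.67,"claw":0},{"translation":[0,0,0],"twist":0,"claw":0},{"translation":[0,0,0],"twist":0,"claw":0}]' >/dev/null; python3 s.py
```

```text
[ 0.5073 -0.0943  0.1997] yaw 27.271026701230173 q7 -1.263083889026918 M [-0.2822  0.1823 -0.0168] F [-0.4161 -2.0387  7.4058] 0.1342039578596837 6.4
[ 0.5075 -0.096   0.1997] yaw -12.997625822300114 q7 -1.759702834846057 M [-0.9971  0.0266 -0.0287] F [ 0.8574 -4.4901  6.6864] 0.13599240098568519 7.4
```

```bash

python3 -m jog '[{"translation":[0,0,0],"twist":0.67,"claw":0},{"translation":[0,0,0],"twist":0.67,"claw":0},{"translation":[0,0,0],"twist":0.67,"claw":0},{"translation":[0,0,0],"twist":0.67,"claw":0},{"translation":[0,0,0],"twist":0.67,"claw":0},{"translation":[0,0,0],"twist":0,"claw":0},{"translation":[0,0,0],"twist":0,"claw":0}]' >/dev/null; python3 s.py
python3 -m jog '[{"translation":[0,0,0],"twist":0.67,"claw":0},{"translation":[0,0,0],"twist":0.67,"claw":0},{"translation":[0,0,0],"twist":0.67,"claw":0},{"translation":[0,0,0],"twist":0.67,"claw":0},{"translation":[0,0,0],"twist":0.67,"claw":0},{"translation":[0,0,0],"twist":0,"claw":0},{"translation":[0,0,0],"twist":0,"claw":0}]' >/dev/null; python3 s.py
```

```text
[ 0.5072 -0.0968  0.1997] yaw -33.13226232343599 q7 -2.002873741010494 M [-1.3918  0.1709  0.0378] F [-0.1107 -7.7012  5.7788] 0.13623782577605684 7.9833
[ 0.5066 -0.0975  0.1997] yaw -53.26416790616372 q7 -2.2439307739984478 M [-1.5503  0.4326  0.0193] F [-2.2256 -7.1799  7.0957] 0.13148130334613833 8.5667
```

```bash

python3 -m jog '[{"translation":[0,0,0],"twist":0.67,"claw":0},{"translation":[0,0,0],"twist":0.67,"claw":0},{"translation":[0,0,0],"twist":0.67,"claw":0},{"translation":[0,0,0],"twist":0.67,"claw":0},{"translation":[0,0,0],"twist":0.67,"claw":0},{"translation":[0,0,0],"twist":0,"claw":0},{"translation":[0,0,0],"twist":0,"claw":0},{"translation":[0,0,0],"twist":0,"claw":0}]' >/dev/null; python3 s.py
```

```text
[ 0.5059 -0.0979  0.1997] yaw -73.38033154127214 q7 -2.4839275027703076 M [-1.6675  0.7527  0.0405] F [-2.593  -8.7094  8.0877] 0.1347860328723475 9.2333
```

```bash

python3 -m jog '[{"translation":[0,0,0],"twist":0,"claw":50},{"translation":[0,0,0],"twist":0,"claw":50},{"translation":[0,0,0],"twist":0,"claw":50},{"translation":[0,0,0],"twist":0,"claw":50},{"translation":[0,0,-0.4],"twist":0,"claw":50},{"translation":[0,0,-0.6],"twist":0,"claw":50},{"translation":[0,0,-0.8],"twist":0,"claw":50},{"translation":[0,0,-0.8],"twist":0,"claw":50},{"translation":[0,0,-0.6],"twist":0,"claw":50},{"translation":[0,0,0],"twist":0,"claw":50},{"translation":[0,0,0],"twist":0,"claw":50}]' >/dev/null; python3 s.py
python3 - <<'E'
from h import *
np.set_printoptions(precision=4,suppress=True)
s,st=snap('wrist','w2')
im=s['img'].astype(int)
for l,z in(('dial_grip',.212),('collar',.182),('lock_tip',.12)):
    for d in r.spot_point(l,'wrist')[:1]: print(l,d['confidence'],d['location'],atz(s,d['location'],z,st))
m=(im.min(2)>150)
n,lab,stt,c=cv2.connectedComponentsWithStats(m.astype(np.uint8))
for k in range(1,n):
    if not 60<stt[k,4]<1000: continue
    rr,cc=np.where(lab==k);P=np.array([atz(s,(a,b),.222,st)[:2] for a,b in zip(rr,cc)])
    mu=P.mean(0);u=np.linalg.svd(P-mu)[2][0];u*=np.sign(u[0])
    if np.linalg.norm(mu-[.506,-.0945])<.03: print(stt[k],'mid',mu,'yaw',np.degrees(np.arctan2(u[1],u[0])),'ext',np.ptp((P-mu)@u))
E
```

```text
[ 0.5074 -0.0934  0.3276] yaw -73.05523858228375 q7 -2.552313942184902 M [ 0.0816  0.0368 -0.0061] F [-0.7638  0.2367 -1.0882] 0.4962898841511358 10.15
dial_grip 0.73 [232.3, 320.2] [ 0.507  -0.0951  0.212 ]
collar 0.76 [222.6, 321.3] [ 0.5059 -0.0946  0.182 ]
lock_tip 0.81 [368.7, 292.0] [0.486  0.0624 0.12  ]
[320 243   5  35 173] mid [ 0.5015 -0.0808] yaw -72.85108242585643 ext 0.02211993647312837
```

View pics/w2.png

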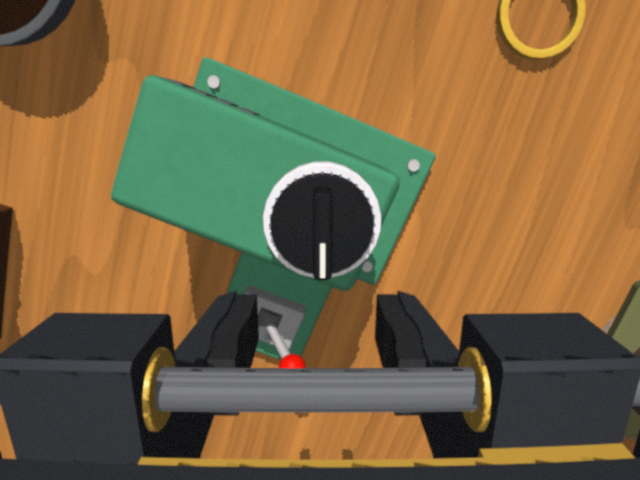

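The wrist picture shows the dial's white line at (322,260). The dial yaw is -72.9°, which is 80° clockwise of the start and 100° from zero, so it rests in the fifth notch. Next the lever: I turn the tool so the jaws' axis lies along the press's x, then push the ball with shut fingers.

```bash

python3 -m jog '[{"translation":[0,0,0],"twist":-1,"claw":0},{"translation":[0,0,0],"twist":-1,"claw":0},{"translation":[0,0,0],"twist":-1,"claw":0},{"translation":[0,0,0],"twist":-1,"claw":0},{"translation":[0,0,0],"twist":-1,"claw":0},{"translation":[0,0,0],"twist":-1,"claw":0},{"translation":[0,0,0],"twist":-1,"claw":0},{"translation":[0,0,0],"twist":-1,"claw":0},{"translation":[0,0,0],"twist":-1,"claw":0},{"translation":[0,0,0],"twist":-1,"claw":0},{"translation":[0,0,0],"twist":-1,"claw":0},{"translation":[0,0,0],"twist":-1,"claw":0},{"translation":[0,0,0],"twist":-1,"claw":0},{"translation":[0,0,0],"twist":-1,"claw":0},{"translation":[0,0,0],"twist":-1,"claw":0},{"translation":[0,0,0],"twist":-1,"claw":0},{"translation":[0,0,0],"twist":-1,"claw":0},{"translation":[0,0,0],"twist":-1,"claw":0},{"translation":[0,0,0],"twist":-1,"claw":0},{"translation":[0,0,0],"twist":-1,"claw":0}]' >/dev/null
python3 -m jog '[{"translation":[0,0,0],"twist":-0.9,"claw":0},{"translation":[0,0,0],"twist":-0.9,"claw":0},{"translation":[0,0,0],"twist":-0.9,"claw":0},{"translation":[0,0,0],"twist":-0.9,"claw":0},{"translation":[0,0,0],"twist":-0.9,"claw":0},{"translation":[0,0,0],"twist":-0.9,"claw":0},{"translation":[0,0,0],"twist":-0.9,"claw":0},{"translation":[0,0,0],"twist":0,"claw":0},{"translation":[0,0,0],"twist":0,"claw":0}]' >/dev/null; python3 s.py
python3 - <<'E'
from h import *
np.set_printoptions(precision=4,suppress=True)
s,st=snap('wrist','w3')
for l,z in(('dial_grip',.212),('lock_tip',.117)):
    for d in r.spot_point(l,'wrist')[:1]: print(l,d['confidence'],d['location'],atz(s,d['location'],z,st))
W=R.from_quat(st['eef_rot']).as_matrix()
print('shift',W.T@(np.array([.425,.066,.102])-st['tool_pos'])/.04)
E
```

```text
[ 0.5062 -0.0939  0.3258] yaw 84.54713116286959 q7 -0.23651730886823233 M [ 0.0255 -0.049  -0.017 ] F [ 0.7828 -0.504  -0.6078] 0.0006649496937698694 12.7667
dial_grip 0.84 [238.5, 317.4] [ 0.5075 -0.0933  0.212 ]
lock_tip 0.67 [12.8, 272.3] [0.4879 0.0613 0.117 ]
shift [ 3.782  -2.3905  5.6011]
```

```bash

python3 -m jog '[{"translation":[0.475,-0.3,0],"twist":0,"claw":0},{"translation":[0.475,-0.3,0],"twist":0,"claw":0},{"translation":[0.475,-0.3,0],"twist":0,"claw":0},{"translation":[0.475,-0.3,0],"twist":0,"claw":0},{"translation":[0.475,-0.3,0],"twist":0,"claw":0},{"translation":[0.475,-0.3,0],"twist":0,"claw":0},{"translation":[0.475,-0.3,0],"twist":0,"claw":0},{"translation":[0.475,-0.3,0],"twist":0,"claw":0},{"translation":[0,0,0],"twist":0,"claw":0},{"translation":[0,0,0.7],"twist":0,"claw":0},{"translation":[0,0,0.7],"twist":0,"claw":0},{"translation":[0,0,0.7],"twist":0,"claw":0},{"translation":[0,0,0.7],"twist":0,"claw":0},{"translation":[0,0,0.7],"twist":0,"claw":0},{"translation":[0,0,0.7],"twist":0,"claw":0},{"translation":[0,0,0.7],"twist":0,"claw":0},{"translation":[0,0,0.7],"twist":0,"claw":0},{"translation":[0,0,0],"twist":0,"claw":0},{"translation":[0,0,0],"twist":0,"claw":0}]' >/dev/null; python3 s.py
```

```text
[0.4247 0.066  0.102 ] yaw 84.69313762803041 q7 -0.8947052417341567 M [-0.0774 -0.0295  0.0005] F [ 0.4829 -0.7755 -0.4073] 0.006733889407747124 14.5
```

```bash

python3 -m jog '[{"translation":[0,0.25,0],"twist":0,"claw":0},{"translation":[0,0.25,0],"twist":0,"claw":0},{"translation":[0,0.25,0],"twist":0,"claw":0},{"translation":[0,0.25,0],"twist":0,"claw":0},{"translation":[0,0.25,0],"twist":0,"claw":0},{"translation":[0,0.25,0],"twist":0,"claw":0},{"translation":[0,0.25,0],"twist":0,"claw":0},{"translation":[0,0.25,0],"twist":0,"claw":0},{"translation":[0,0,0],"twist":0,"claw":0}]' >/dev/null; python3 s.py
python3 -m jog '[{"translation":[0,0.12,0],"twist":0,"claw":0},{"translation":[0,0.12,0],"twist":0,"claw":0},{"translation":[0,0.12,0],"twist":0,"claw":0},{"translation":[0,0,0],"twist":0,"claw":0}]' >/dev/null; python3 s.py
python3 - <<'E'
from h import *
np.set_printoptions(precision=4,suppress=True)
for c in('side','top','wrist'):
    s,st=snap(c)
    for d in r.spot_point('lock_tip',c)[:2]: print(c,d['confidence'],d['location'],atz(s,d['location'],.117,st))
E
```

```text
[0.5079 0.0585 0.1051] yaw 84.5422937577604 q7 -0.787312653336617 M [-0.1043 -0.0895  0.0538] F [ 0.2957  1.2325 -0.789 ] 0.008385378508582736 15.25
[0.5201 0.0575 0.1031] yaw 84.66299334264139 q7 -0.7680722599371931 M [-0.0218 -0.0586  0.0116] F [-0.0385 -0.4992  0.2016] 0.005331298181507233 15.5833
side 0.55 [257.9, 337.3] [0.5414 0.0527 0.117 ]
top 0.26 [245.4, 157.7] [0.498  0.5123 0.117 ]
```

```bash

python3 -m jog '[{"translation":[0,0.12,0],"twist":0,"claw":0},{"translation":[0,0,0],"twist":0,"claw":0},{"translation":[0,0,0],"twist":0,"claw":0}]' >/dev/null; python3 s.py
python3 -m jog '[{"translation":[0,0.12,0],"twist":0,"claw":0},{"translation":[0,0,0],"twist":0,"claw":0},{"translation":[0,0,0],"twist":0,"claw":0}]' >/dev/null; python3 s.py
```

```text
[0.5243 0.0572 0.1027] yaw 84.6902368672145 q7 -0.7619045812154027 M [-0.0347 -0.0215 -0.0407] F [-1.2953  0.0305  0.2134] 0.007669825414821738 16.1333
[0.5292 0.0568 0.1027] yaw 84.68292778728254 q7 -0.7554312420019332 M [-0.0425 -0.0946 -0.0059] F [0.5591 0.277  0.6207] 0.007981701060832446 16.3833
```

```bash

python3 -m jog '[{"translation":[0,0.1,0],"twist":0,"claw":0},{"translation":[0,0,0],"twist":0,"claw":0},{"translation":[0,0,0],"twist":0,"claw":0}]' >/dev/null; python3 s.py
```

```text
[0.53   0.0566 0.1025] yaw 84.75669785094702 q7 -0.749832375001309 M [0.1953 1.0982 0.0239] F [-5.6097  0.5254  4.3785] 0.006541914764896488 16.6333
```

```bash

python3 -m jog '[{"translation":[0,0.08,0],"twist":0,"claw":0},{"translation":[0,0,0],"twist":0,"claw":0},{"translation":[0,0,0],"twist":0,"claw":0}]' >/dev/null; python3 s.py
python3 -m jog '[{"translation":[0,-0.4,0],"twist":0,"claw":0},{"translation":[0,-0.7,0],"twist":0,"claw":0},{"translation":[0,-0.7,0],"twist":0,"claw":0},{"translation":[0,-0.7,0],"twist":0,"claw":0},{"translation":[0,0,-0.7],"twist":0,"claw":0},{"translation":[0,0,-0.7],"twist":0,"claw":0},{"translation":[0,0,-0.7],"twist":0,"claw":0},{"translation":[0,0,-0.7],"twist":0,"claw":0},{"translation":[0,0,-0.7],"twist":0,"claw":0},{"translation":[0,0,-0.7],"twist":0,"claw":0},{"translation":[-0.3,0,-0.7],"twist":0,"claw":0},{"translation":[-0.5,0,-0.5],"twist":0,"claw":0},{"translation":[-0.5,0,0],"twist":0,"claw":0},{"translation":[-0.5,0,0],"twist":0,"claw":0},{"translation":[-0.5,0,0],"twist":0,"claw":0},{"translation":[0,0,0],"twist":0,"claw":0},{"translation":[0,0,0],"twist":0,"claw":0}]' >/dev/null; python3 s.py
python3 - <<'E'
from h import *
np.set_printoptions(precision=4,suppress=True)
Ra=[]
for c in('side','top','wrist'):
    s,st=snap(c,'f_'+c)
    for l,z in(('lock_tip',.114),('dial_grip',.212)):
        for d in r.spot_point(l,c)[:1]: print(c,l,d['confidence'],d['location'],atz(s,d['location'],z,st))
E
```

```text
[0.5302 0.0566 0.1024] yaw 84.8153108212128 q7 -0.7455207773657027 M [0.3697 2.225  0.0069] F [-11.4102   1.9804  10.2466] 0.008022101696659215 16.8833
[ 0.4279 -0.0269  0.3189] yaw 84.55951200435996 q7 -0.39924667411992326 M [-0.0404 -0.0605 -0.0107] F [0.1892 0.6082 0.232 ] 0.007830156700166777 18.3
side lock_tip 0.48 [258.5, 343.7] [0.5583 0.0502 0.114 ]
side dial_grip 0.8 [275.1, 332.1] [ 0.5011 -0.0935  0.212 ]
top lock_tip 0.64 [218.8, 343.8] [0.5633 0.0539 0.114 ]
top dial_grip 0.57 [240.1, 415.2] [ 0.5051 -0.1033  0.212 ]
wrist lock_tip 0.92 [91.0, 469.0] [0.5571 0.0594 0.114 ]
```

View pics/f_wrist.png

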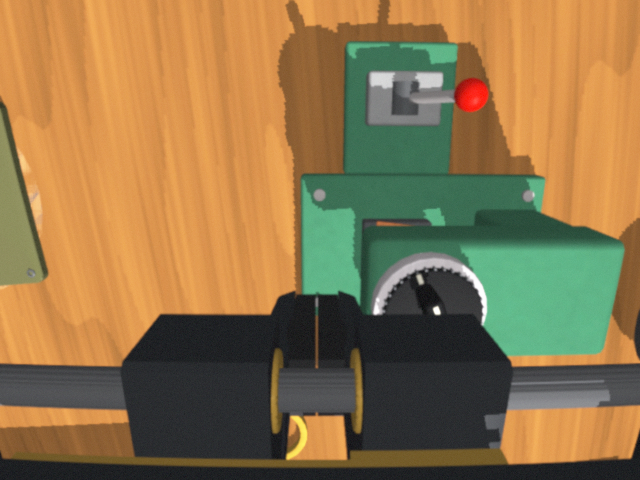

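The wrist view shows the ball at (471,95) on the far side of the lever housing. It measures x ≈ 0.557, against 0.556 predicted for fully locked. The dial's line at (420,285) is unchanged and the gripper is clear.

```bash
python3 -c "
from plant import r
print(r.finish_job())"
```

```text
the job is handed in; nothing more can be done
None
```

The dial is in its fifth notch past zero and the red lock lever is all the way over. I handed the job in with the gripper clear of everything, after about 18 s of the 70 s allowed.

- **Dial:** I turned it anticlockwise one notch and felt the zero stop: the moment rose to about 0.31 N m and kept rising, well short of the 0.7 N m that counts as forcing. I then turned it clockwise 100° from the zero notch, which is five clicks. After letting go, the wrist camera read the dial at -72.9°, against an expected -72.9°.
- **Lever:** I pushed it until the force rose to about 11 N with no further travel. After I backed off, the ball measured x = 0.557 m, where fully locked should be about 0.556 m.
- **Disagreements:** After the lock throw I checked the dial only by eye, because the gripper partly hid it. The networks placed the dial's grip point 4–9 mm off in the side and top views and did not report it in the wrist view. The top view put the ball about 6 mm off the wrist value; I relied on the wrist view.
- **Other items:** Nothing else on the bench was touched as far as I know; I did not measure their positions again afterwards.

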